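Close the gaping canister and hold it up level

TASK

The lid of the tall canister on the display riser is gaping on one side: while the canister stands on the riser, press the lid down until it sits level all round. Then lift the canister about 15 cm clear of the riser and finish still holding it there, steady and level, in the gripper; do not put it down. Keep it upright all the way and leave everything else standing where it is.

Things in the scene. Friction and masses are not known exactly. Their poses are not given: they have to be found in the camera images.
- canister: the tall canister: a round white ceramic jar, 62 mm outside diameter, straight walls, 108 mm tall to the rim, 118 mm to the top of its wooden lid once that is seated; 0.3 to 0.6 kg. It stands upright on the riser, any yaw, free wall all round to grip. Origin: centre of its underside, z up. The lid's high edge lies toward the canister's own +x, its seated edge toward -x
- lid (a joint): gape of the tall canister's lid, rad: 0 is level on the rim (its stop); starts at 0.16 to 0.24 (high edge 9 to 13 mm proud). Flat wooden disc 56 mm across, 10 mm thick, pivoting about its low edge at rim height, 27 mm from the canister axis on its -x side. A rubber seal holds it where it is left: about 5 N down on the high edge or 9 N at the middle moves it. It does not come off
- lid_high_edge (a point): point on the top face of the tall canister's lid, 24 mm from the canister's axis toward the high edge (4 mm in from the very edge); 118 mm above the canister's underside when seated
- riser: low display riser fixed on the counter: wooden plank 150 mm (x) by 400 mm (y) on two steel feet, its top 40 mm above the counter. Origin: centre of its underside, at counter height, z up. The three canisters stand in a row along its y axis, about 125 mm apart (one at the middle)
- short_canister_a: one of the two short canisters, to be left alone: same white ceramic, 62 mm across, 78 mm tall over its wooden lid (lid properly closed). Origin: centre of its underside, z up; it stands on the riser
- short_canister_b: one of the two short canisters, to be left alone: same white ceramic, 62 mm across, 78 mm tall over its wooden lid (lid properly closed). Origin: centre of its underside, z up; it stands on the riser
- mug_a: bystander: ceramic mug, 76 mm across, 85 mm tall, handle toward its +y, on the counter on the riser's far side. Origin: centre of its underside
- mug_b: bystander: ceramic mug, 76 mm across, 85 mm tall, handle toward its +y, on the counter on the riser's far side. Origin: centre of its underside
- tumbler: bystander: glass tumbler, 72 mm across, 100 mm tall, on the counter on the riser's near side. Origin: centre of its underside
- tin: bystander: small box-shaped tin 90 x 65 x 60 mm on the counter, to the left. Origin: centre of its underside
- bowl: bystander: wooden bowl 130 mm across, 50 mm tall, on the counter, to the right. Origin: centre of its underside

How it is judged:
By the outcome, as a careful person would: the job done as asked, in the order asked, and still so for the second after the job is handed in, while the arm keeps its last pose, push and grip.
It also fails if it takes over 45 s, if anything falls off the work surface, if the arm or the gripper's body presses on something with over 40 N, if the wrist force passes 120 N, or if a joint passes its speed limit or range.

ROBOT

A 7-joint arm with a two-finger parallel gripper is mounted at the origin on the work surface. World frame = base frame: x ahead of the robot, y to its left, z up, the work surface at z = 0. Lengths are in m, angles in rad, forces in N, time in s.
With the tool pointing down it reaches from about 0.425 to 0.875 m from the base axis. Payload 8.4 kg.
Tool frame: the origin (TCP) lies on the centre line of the jaws, within the pads' length; the fingertips stand tip_reach ahead of it and the grasp point (between the pads) lies 6 mm ahead of it (tip_reach is the distance from the TCP to the fingertips, in m); z points along the fingers, y is the direction in which the jaws open and shut (so a half turn about z gives the same grasp; the last joint's range is limited). The gripper opens to 85 mm and grips with 20 to 120 N. Pads are 22 mm wide; open, the fingers measure 114 mm over their backs; the gripper's body (76 mm by 85 mm) begins 54 mm behind the grasp point. The pads swing forward as they close: fully open they stand 13 mm farther back than shut.
Start: joints at [-1.219, 0.333, 0.04, 1.465, -0.013, 1.343, -0.059], TCP at [0.283, 0.585, 0.256] pointing down, gripper open.
Joint ranges: [-2.58, 2.58], [-0.38, 2.09], [-1.3, 1.39], [0.25, 2.4], [-1.5, 4.64], [0.08, 2.09], [-2.65, 2.65]. Speed limits (rad/s): [2.22, 2.22, 2.79, 2.79, 3.14, 3.14, 3.14].

INTERFACE

Orientations are given as a unit quaternion [w, x, y, z].
In Python, from rig import movep, move_linear, set_joints, release, grab, hold, inverse_kinematics, sense, snapshot, PlanningError, hand_in, tip_reach gives the robot as it stands. Calls block until the motion is done:
- movep(position, orientation): joint-space move of the TCP to a pose.
- move_linear(position, rate=0.15, ori=None): straight line of the TCP; ori=None keeps the orientation; rate is the mean speed in m/s.
- set_joints(angles): joint-space move.
- release() and grab(f_grip=None): open the fingers fully, or close them until they stop; f_grip is the grip in N (None keeps the last).
- hold(seconds).
- inverse_kinematics(position, orientation): joint angles nearest the present ones, or None.
- sense(): the state.
- snapshot(name): name is "scene" or "side" or "wrist"; returns a dict with "img" (384x512x3 uint8, red, green, blue), "depth" (384x512 float32, m along the optical axis (not along the pixel's ray), 0 where there is no reading), "fx", "fy", "cx", "cy" (pixels), "view" (4x4, takes a point from world to camera coordinates). Camera axes: x right, y up, looking along -z (the intrinsics and any distortion apply to the point x, -y, -z); pixel columns grow to the right and rows downward; lengths in m; the calibration is good to about 2 mm. The wrist camera is an equidistant fisheye: a pixel r from the principal point sees the ray r / f radians off the axis. A picture is of the moment at which its call begins.
A pose or a line that the arm cannot do raises PlanningError and nothing moves.
- hand_in(): hands the job in, once; it reports no verdict.
The state is a dict: "t": time; "q": joint angles; "joint_velocities": joint speeds; "effort": joint torques, N m; "ee_pos": TCP position; "tcp_rot": TCP orientation; "force": force on the tool from outside, world axes, zero at the start; "torque": the same for the moment, N m; "finger_gap": finger opening in m.
Only numpy, scipy, OpenCV 4.12 (cv2) and the standard library are available. Lean on these libraries where they do the work, as an engineer would, in place of code of your own. Each camera call takes 0.05 s, during which the arm holds its last target. There are 200 camera calls.

## Working session

There is one attempt and no reset: what is moved stays moved. The work goes in short steps, each a Python script; the robot and the scene stay as the last script left them, time stands still between calls to the robot, and variables do not carry over. Pictures are saved under pics/ and viewed, about 8 in all and at most 12, crops included, and the job is handed in when it is done.

```bash
mkdir -p pics; ls; python3 - <<'E'
from rig import *
import cv2,numpy as np
print(tip_reach, sense())
for n in("scene","side"):
    s=snapshot(n); np.savez(f"{n}0.npz",**s)
    cv2.imwrite(f"pics/{n}0.png",s["img"][...,::-1]); print(n,s["fx"],s["fy"],s["cx"],s["cy"],np.round(s["view"],3).tolist(),(s["depth"]>0).mean(),[k for k in s])
E
```

```text
pics
0.025 {'t': 0.0, 'q': array([-1.21918643,  0.33392408,  0.03985666,  1.46630484, -0.01341521,
        1.34330268, -0.05848282]), 'joint_velocities': array([-8.84290520e-04,  1.32496765e-03,  1.50142073e-03, -9.33382312e-04,
        8.41161111e-05,  2.35616033e-03,  8.19523374e-04]), 'effort': array([-1.75488472e-04, -6.58552837e+01,  1.36564270e+00, -4.05573964e+01,
        1.69653335e-02,  1.27806159e-02,  2.35514754e-06]), 'ee_pos': array([0.28302362, 0.58466696, 0.25539605]), 'tcp_rot': array([-1.41167459e-04,  2.23495027e-01,  9.74704711e-01, -8.24567412e-04]), 'force': array([-0.94465229,  1.23415202, -1.25101745]), 'torque': array([ 0.00554523, -0.02561697, -0.04556828]), 'finger_gap': 0.08557527757225307}
scene 420.18801258845923 420.18801258845923 253.74797456479092 191.610004737668 [[0.555, 0.832, 0.012, -0.304], [-0.587, 0.382, 0.714, 0.279], [0.589, -0.404, 0.7, -1.971], [0.0, 0.0, 0.0, 1.0]] 0.9734954833984375 ['img', 'depth', 'fx', 'fy', 'cx', 'cy', 'view']
side 430.73274280223825 430.73274280223825 250.32236450187108 194.66699679873366 [[0.923, -0.385, 0.003, -0.561], [0.209, 0.508, 0.835, -0.227], [-0.323, -0.77, 0.55, -1.222], [0.0, 0.0, 0.0, 1.0]] 0.9960988362630209 ['img', 'depth', 'fx', 'fy', 'cx', 'cy', 'view']
```

View pics/scene0.png

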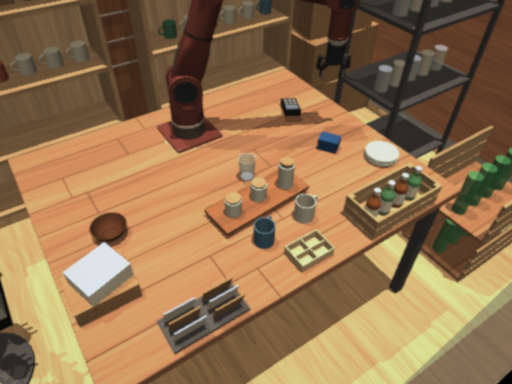

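View pics/side0.png

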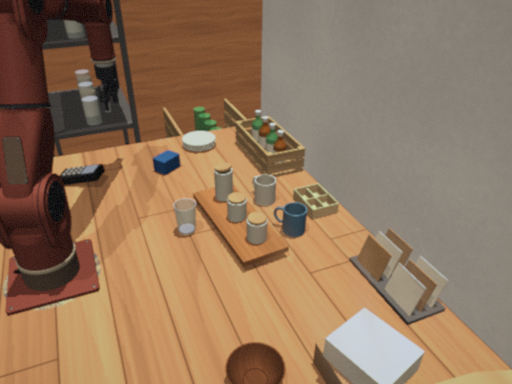

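The scene view shows the three canisters at px (233,205), (259,188) and (286,172). The last is the tall one, and in the side view it sits at (223,182). The tumbler is near it at scene (247,166), with the mugs on the far side. Next I'll localise them with depth.

```bash
cat > h.py <<'E'
import numpy as np,cv2
from rig import *
def cloud(s):
    h,w=s["depth"].shape; v,u=np.mgrid[:h,:w]; d=s["depth"]
    c=np.stack([(u-s["cx"])/s["fx"]*d,-(v-s["cy"])/s["fy"]*d,-d,np.ones_like(d)],-1)
    return (c@np.linalg.inv(s["view"]).T)[...,:3]
def ray(s,u,v,fish=False):
    x,y=(u-s["cx"])/s["fx"],(v-s["cy"])/s["fy"]
    if fish:
        r=np.hypot(x,y); k=np.sin(r)/max(r,1e-9); d=np.array([x*k,-y*k,-np.cos(r)])
    else: d=np.array([x,-y,-1.])
    T=np.linalg.inv(s["view"]); return T[:3,3],T[:3,:3]@d
def onz(s,u,v,z,fish=False):
    o,d=ray(s,u,v,fish); return o+d*(z-o[2])/d[2]
E
python3 - <<'E'
from h import *
for n,(px) in {"scene":[(286,172),(259,188),(233,205)],"side":[(223,182),(237,206),(257,228)]}.items():
    s=dict(np.load(n+"0.npz")); P=cloud(s)
    print(n)
    for u,v in px:
        p=P[v,u]; m=(np.hypot(P[...,0]-p[0],P[...,1]-p[1])<.05)&(P[...,2]>.055)&(P[...,2]<.2)
        Q=P[m]; zt=np.percentile(Q[:,2],98); T=Q[Q[:,2]>zt-.012]
        print(p.round(3),m.sum(),"ztop",zt.round(3),"topmean",T.mean(0).round(4),np.ptp(T,0).round(3), "bbox",Q.min(0).round(3),Q.max(0).round(3))
    m=(P[...,2]>.03)&(P[...,2]<.2)&(np.abs(P[...,0]-.65)<.35)&(np.abs(P[...,1])<.5)
    k,l,st,ce=cv2.connectedComponentsWithStats(m.astype(np.uint8))
    for i in range(1,k):
        if st[i,4]>60: Q=P[l==i]; print("  comp",ce[i].round(),Q.min(0).round(3),Q.max(0).round(3))
S=dict(np.load("scene0.npz"))["img"];D=dict(np.load("side0.npz"))["img"]
a=cv2.resize(S[145:225,215:325],None,fx=5,fy=5,interpolation=2);b=cv2.resize(D[150:250,165:320],None,fx=3.5,fy=3.5,interpolation=2)
cv2.imwrite("pics/c1.png",np.vstack([np.pad(a,((0,0),(0,0),(0,0))),])[...,::-1]);cv2.imwrite("pics/c2.png",b[...,::-1])
E
```

```text
scene
[0.591 0.114 0.137] 423 ztop 0.169 topmean [0.5715 0.1273 0.1643] [0.053 0.052 0.016] bbox [0.542 0.099 0.055] [0.599 0.161 0.174]
[ 0.583 -0.003  0.108] 334 ztop 0.124 topmean [0.5676 0.0035 0.1192] [0.063 0.059 0.013] bbox [ 0.536 -0.025  0.056] [0.598 0.034 0.125]
[ 0.607 -0.13   0.111] 334 ztop 0.123 topmean [ 0.5859 -0.1189  0.1192] [0.053 0.054 0.013] bbox [ 0.558 -0.147  0.055] [ 0.613 -0.089  0.125]
  comp [328. 140.] [0.39  0.415 0.03 ] [0.499 0.499 0.071]
  comp [246. 164.] [0.371 0.019 0.031] [0.446 0.092 0.108]
  comp [262. 198.] [ 0.477 -0.198  0.03 ] [0.751 0.213 0.174]
  comp [381. 202.] [0.778 0.242 0.03 ] [0.943 0.5   0.168]
  comp [119. 219.] [ 0.342 -0.5    0.03 ] [ 0.457 -0.461  0.058]
  comp [264. 230.] [ 0.683 -0.118  0.03 ] [ 0.767 -0.025  0.091]
  comp [309. 248.] [ 0.808 -0.054  0.03 ] [0.913 0.091 0.047]
  comp [216. 288.] [ 0.833 -0.387  0.032] [ 0.856 -0.285  0.104]
  comp [222. 296.] [ 0.868 -0.387  0.03 ] [ 0.891 -0.286  0.105]
  comp [228. 305.] [ 0.902 -0.387  0.031] [ 0.928 -0.285  0.105]
  comp [181. 307.] [ 0.833 -0.499  0.03 ] [ 0.856 -0.415 
[... 406 characters left out ...]
22]
[ 0.568 -0.144  0.101] 510 ztop 0.12 topmean [ 0.5769 -0.1222  0.1166] [0.058 0.051 0.013] bbox [ 0.548 -0.149  0.055] [ 0.612 -0.095  0.121]
  comp [274. 147.] [0.776 0.242 0.03 ] [0.945 0.5   0.164]
  comp [166. 159.] [0.389 0.417 0.03 ] [0.495 0.5   0.066]
  comp [239. 218.] [ 0.472 -0.199  0.03 ] [0.653 0.211 0.168]
  comp [265. 186.] [0.672 0.074 0.03 ] [0.749 0.184 0.089]
  comp [316. 197.] [ 0.808 -0.056  0.03 ] [0.914 0.095 0.045]
  comp [185. 212.] [0.373 0.018 0.03 ] [0.443 0.093 0.103]
  comp [293. 215.] [ 0.679 -0.119  0.03 ] [ 0.764 -0.018  0.089]
  comp [399. 265.] [ 0.828 -0.5    0.03 ] [ 0.929 -0.282  0.102]
  comp [248. 351.] [ 0.343 -0.5    0.03 ] [ 0.459 -0.458  0.054]
```

View pics/c2.png

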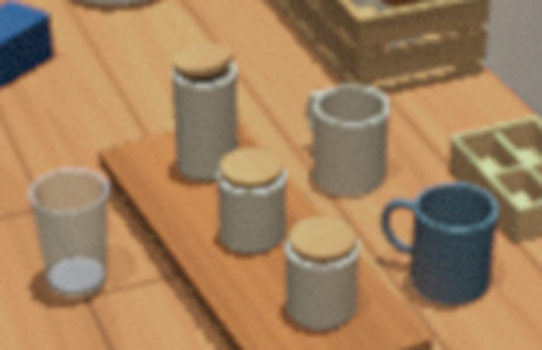

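The tall canister is at about (0.567, 0.128), with the lid visibly tilted. Now for a close look from above.

```bash
python3 - <<'E'
from h import *
r=.5**.5
movep([0.53,0.128,0.32],[0,r,r,0])
st=sense();print(st["t"],st["q"].round(2),st["ee_pos"].round(4))
s=snapshot("wrist");np.savez("w1.npz",**s)
T=np.linalg.inv(s["view"]);print(T[:3,3].round(3),T[:3,2].round(3),s["fx"],s["cx"],s["cy"],(s["depth"]>0).mean())
cv2.imwrite("pics/w1.png",s["img"][...,::-1])
E
```

```text
1.9917 [-0.82  0.09  0.54  1.65 -0.05  1.42 -0.27] [0.5297 0.1298 0.3197]
[0.528 0.2   0.438] [0.001 0.278 0.96 ] 297.3186396354542 254.07311604145193 192.91616382834988 0.9912516276041666
```

View pics/w1.png

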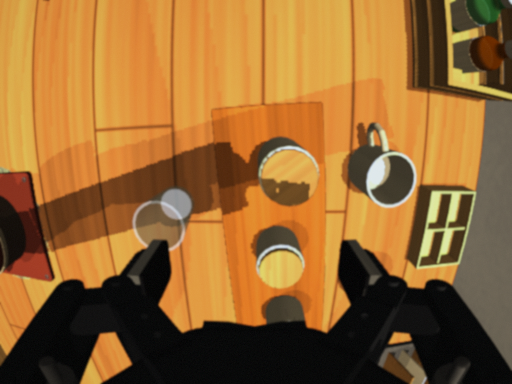

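The wrist view shows the tall lid at about px (289,176), partly shadowed, with the rim gap at the upper left. I'll fit the lid plane and centre from depth.

```bash
cat >> h.py <<'E'
def fcloud(s):
    d=s["depth"]; h,w=d.shape; v,u=np.mgrid[:h,:w]
    x,y=(u-s["cx"])/s["fx"],(v-s["cy"])/s["fy"]; r=np.hypot(x,y)+1e-9; k=np.tan(r)/r
    c=np.stack([x*k*d,-y*k*d,-d,np.ones_like(d)],-1)
    return (c@np.linalg.inv(s["view"]).T)[...,:3]
def lid(s,zmin,c0,out=True):
    P=fcloud(s); m=(P[...,2]>zmin)&(P[...,2]<zmin+.04)&(np.hypot(P[...,0]-c0[0],P[...,1]-c0[1])<.05)
    hsv=cv2.cvtColor(s["img"],cv2.COLOR_RGB2HSV); m&=hsv[...,1]>90
    k,l,st,ce=cv2.connectedComponentsWithStats(m.astype(np.uint8)); i=1+np.argmax(st[1:,4]); mm=(l==i).astype(np.uint8)
    cs,_=cv2.findContours(mm,cv2.RETR_EXTERNAL,2); e=cv2.fitEllipse(cs[0])
    inn=cv2.erode(mm,np.ones((7,7)))>0; Q=P[inn]
    A=np.c_[Q[:,:2]-c0,np.ones(len(Q))]; g=np.linalg.lstsq(A,Q[:,2],rcond=None)[0]
    B=P[mm>0]; cb=cv2.minEnclosingCircle(B[:,:2].astype(np.float32))
    if out: print("px",st[i,4],"ell",np.round(e[0],1),np.round(e[1],1),"mean",B.mean(0).round(4),"circ",np.round(cb,4),"plane grad",g[:2].round(3),"z@c0",g[2].round(4),"tilt",np.arctan(np.hypot(*g[:2])).round(3),"dir",np.arctan2(g[1],g[0]).round(3),"rms",(A@g-Q[:,2]).std().round(4))
    return e,g
E
python3 - <<'E'
from h import *
s=dict(np.load("w1.npz"))
e,g=lid(s,.14,np.array([.567,.128]))
for z in(.155,.158,.163,.168):print(z,onz(s,*e[0],z,True).round(4))
P=fcloud(s);i=s["img"]
m=(P[...,2]>.10)&(P[...,2]<.13)&(np.abs(P[...,0]-.567)<.05)&(np.abs(P[...,1])<.05);Q=P[m];print("short",Q.min(0).round(3),Q.max(0).round(3),np.median(Q[:,2]))
m=(P[...,2]>.03)&(P[...,2]<.05)&(np.abs(P[...,0]-.567)<.11)&(np.abs(P[...,1]-.128)<.05);print("riser",np.median(P[m][:,2]),np.percentile(P[m][:,0],[1,99]))
E
```

```text
Traceback (most recent call last):
  File "h.py", line 28, in lid
    if out: print("px",st[i,4],"ell",np.round(e[0],1),np.round(e[1],1),"mean",B.mean(0).round(4),"circ",np.round(cb,4),"plane grad",g[:2].round(3),"z@c0",g[2].round(4),"tilt",np.arctan(np.hypot(*g[:2])).round(3),"dir",np.arctan2(g[1],g[0]).round(3),"rms",(A@g-Q[:,2]).std().round(4))
                                                                                                        ~~~~~~~~^^^^^^
ValueError: setting an array element with a sequence. The requested array has an inhomogeneous shape after 1 dimensions. The detected shape was (2,) + inhomogeneous part.
```

```bash
sed -i 's/np.round(cb,4)/np.round([*cb[0],cb[1]],4)/' h.py
python3 - <<'E'
from h import *
s=dict(np.load("w1.npz"))
e,g=lid(s,.14,np.array([.567,.128]))
for z in(.155,.158,.163,.168):print(z,onz(s,*e[0],z,True).round(4))
P=fcloud(s);i=s["img"]
m=(P[...,2]>.10)&(P[...,2]<.13)&(np.abs(P[...,0]-.567)<.05)&(np.abs(P[...,1])<.05);Q=P[m];print("short",Q.min(0).round(3),Q.max(0).round(3),np.median(Q[:,2]))
m=(P[...,2]>.03)&(P[...,2]<.05)&(np.abs(P[...,0]-.567)<.11)&(np.abs(P[...,1]-.128)<.05);print("riser",np.median(P[m][:,2]),np.percentile(P[m][:,0],[1,99]))
E
```

```text
px 2567 ell [288.8 177.3] [55. 58.] mean [0.5615 0.1355 0.1624] circ [0.5633 0.1327 0.0303] plane grad [ 0.106 -0.122] z@c0 0.1643 tilt 0.16 dir -0.854 rms 0.0007
0.155 [0.5623 0.1338 0.155 ]
0.158 [0.562  0.1345 0.158 ]
0.163 [0.5614 0.1357 0.163 ]
0.168 [0.5608 0.1369 0.168 ]
short [ 0.532 -0.021  0.1  ] [0.592 0.039 0.121] 0.11844489610738437
riser 0.040670495541258816 [0.47535432 0.67363508]
```

```bash
python3 - <<'E'
from h import *
r=.5**.5
grab(20)
p=np.array([.578,.115])
movep([*p,.235],[0,r,r,0]); move_linear([*p,.207],rate=.1); hold(.2)
st=sense(); f0=st["force"]; print(st["t"],st["ee_pos"].round(4),f0.round(2),st["finger_gap"])
z=.207
while z>.177:
    z-=.0015; move_linear([*p,z],rate=.03); st=sense(); f=st["force"]-f0
    print(round(st["t"],2),round(z,4),st["ee_pos"].round(4),f.round(1))
    if f[2]>20: break
hold(.2);st=sense();print(st["ee_pos"].round(4),(st["force"]-f0).round(1))
move_linear([*p,.235],rate=.1);print(sense()["t"])
E
```

```text
3.9167 [0.5784 0.1152 0.2079] [0.93 0.31 0.38] 5.043978476158163e-05
4.17 0.2055 [0.578  0.115  0.2055] [-1.9 -0.5 -0.9]
4.42 0.204 [0.5779 0.115  0.2038] [-0.9  0.3  0.1]
4.67 0.2025 [0.5779 0.115  0.2024] [-1.2 -0.1 -0.3]
4.92 0.201 [0.5779 0.115  0.2009] [-0.3  0.4 -0.4]
5.17 0.1995 [0.5779 0.115  0.1994] [0.1 0.3 0.3]
5.42 0.198 [0.5779 0.115  0.1979] [-1.3 -1.1 -1.3]
5.67 0.1965 [0.5779 0.115  0.1964] [-2.  -0.8 -1. ]
5.92 0.195 [0.5779 0.115  0.1949] [-0.9  0.4 -0.7]
6.17 0.1935 [0.5779 0.115  0.1934] [-1.2 -1.1 -0.9]
6.42 0.192 [0.578 0.115 0.192] [-0.1 -0.1 -0.4]
6.67 0.1905 [0.5782 0.1148 0.1907] [-0.8 -1.1  1.5]
6.92 0.189 [0.5784 0.1147 0.1893] [-0.  -1.7  5.2]
7.17 0.1875 [0.5783 0.1147 0.1877] [-0.4 -3.1  5.3]
7.42 0.186 [0.5781 0.115  0.1861] [ 0.6 -2.3  3.9]
7.67 0.1845 [0.578  0.115  0.1846] [ 0.9 -2.6  4.1]
7.92 0.183 [0.5785 0.1147 0.1835] [ 2.3 -3.2  6.6]
8.17 0.1815 [0.5792 0.1141 0.1829] [ 0.9 -5.2 11.5]
8.42 0.18 [0.5797 0.1137 0.1823] [-0.8 -6.7 18.9]
8.67 0.1785 [0.5802 0.1137 0.1819] [-2.2 -7.5 25.7]
[0.5801 0.1137 0.1819] [-2.1 -7.5 26.5]
9.5833
```

The force plateaued at about 5 N, then rose stiffly at tip z≈0.157, so the lid is on its stop. Next I'll open the gripper and check the tilt and alignment from above.

```bash
python3 - <<'E'
from h import *
r=.5**.5
movep([.564,.131,.26],[0,r,r,0]); release(); hold(.2)
st=sense();print(st["t"],st["ee_pos"].round(4),st["tcp_rot"].round(4))
s=snapshot("wrist");np.savez("w2.npz",**s);cv2.imwrite("pics/w2.png",s["img"][...,::-1])
e,g=lid(s,.14,np.array([.564,.131]));print(onz(s,*e[0],.158,True).round(4))
for n in("scene","side"):
    q=snapshot(n);np.savez(n+"2.npz",**q)
    P=cloud(q);m=(np.hypot(P[...,0]-.564,P[...,1]-.131)<.05)&(P[...,2]>.12)&(P[...,2]<.175);Q=P[m]
    print(n,m.sum(),Q.min(0).round(3),Q.max(0).round(3)); 
E
```

```text
10.825 [0.564 0.131 0.26 ] [-0.      0.7071  0.7071  0.    ]
px 3866 ell [253.9 195.1] [66.8 72.9] mean [0.5627 0.1352 0.1581] circ [0.563  0.1343 0.0307] plane grad [-0.003  0.001] z@c0 0.1585 tilt 0.003 dir 2.67 rms 0.0006
[0.5626 0.1355 0.158 ]
scene 247 [0.537 0.1   0.12 ] [0.597 0.162 0.165]
side 307 [0.533 0.101 0.12 ] [0.594 0.164 0.162]
```

View pics/w2.png

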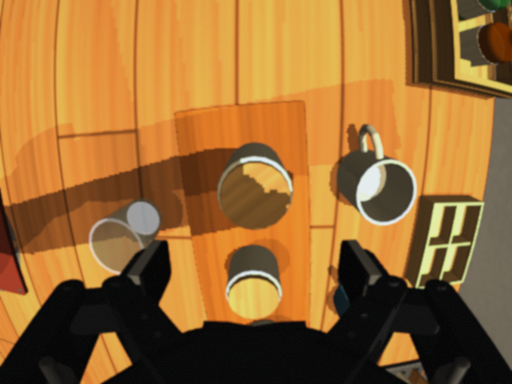

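The lid is level (tilt 0.003 rad). In the image the canister (px 254,190) is centred between the jaws (columns 170 and 340). Grasping and lifting now.

```bash
python3 - <<'E'
from h import *
c=[.563,.133]
move_linear([*c,.18],rate=.1); move_linear([*c,.123],rate=.06); hold(.2)
a=sense();print(a["t"],a["ee_pos"].round(4),a["force"].round(1))
grab(50); hold(.4); b=sense();print(b["t"],b["finger_gap"],b["force"].round(1),b["torque"].round(2),b["ee_pos"].round(4))
if .055<b["finger_gap"]<.068:
    move_linear([*c,.143],rate=.04); hold(.2); b=sense();print(b["t"],b["finger_gap"],b["force"].round(1),b["torque"].round(2))
    s=snapshot("side");np.savez("side3.npz",**s)
E
```

```text
13.225 [0.5632 0.1331 0.1233] [ 0.8 -0.4 -0. ]
13.9667 0.06192727795073727 [ 0.1 -0.1  4.6] [-0.05  0.27 -0.05] [0.5635 0.1331 0.1236]
14.8167 0.06230717258311569 [-0.5  0.1 -3.4] [-0.07  0.04 -0.02]
```

```bash
python3 - <<'E'
from h import *
c=[.563,.133]
move_linear([*c,.273],rate=.07); hold(.6); b=sense();print(b["t"],b["finger_gap"],b["force"].round(1),b["torque"].round(2),b["ee_pos"].round(4),b["tcp_rot"].round(4),abs(b["joint_velocities"]).max())
ims=[]
for n in("side","scene"):
    s=snapshot(n);np.savez(n+"4.npz",**s);P=cloud(s)
    m=(np.hypot(P[...,0]-.563,P[...,1]-.133)<.036)&(P[...,2]>.15)&(P[...,2]<.25)
    print(n,"canister bottom z",np.percentile(P[m][:,2],1).round(3))
    for c0 in([.565,.003],[.58,-.121],[.408,.055],[.71,.13],[.722,-.07]):
        for f in(n+"0.npz",None):
            Pf=cloud(dict(np.load(f))) if f else P
            m=(np.hypot(Pf[...,0]-c0[0],Pf[...,1]-c0[1])<.055)&(Pf[...,2]>.06)&(Pf[...,2]<.13); print(n,c0,f or "now",m.sum(),np.median(Pf[m],0).round(3))
    u,v=(223,150) if n=="side" else (286,150)
    ims.append(cv2.resize(s["img"][v-85:v+85,u-90:u+90],None,fx=2.2,fy=2.2,interpolation=2))
cv2.imwrite("pics/f.png",np.hstack(ims)[...,::-1])
E
```

```text
17.475 0.06140567082995888 [-0.4  0.9 -2.5] [ 0.02  0.04 -0.04] [0.563 0.133 0.273] [0.     0.7071 0.7071 0.    ] 0.0020133194585615134
side canister bottom z 0.191
side [0.565, 0.003] side0.npz 444 [ 0.557 -0.011  0.104]
side [0.565, 0.003] now 443 [ 0.557 -0.011  0.104]
side [0.58, -0.121] side0.npz 503 [ 0.573 -0.133  0.105]
side [0.58, -0.121] now 503 [ 0.573 -0.133  0.105]
side [0.408, 0.055] side0.npz 442 [0.407 0.051 0.084]
side [0.408, 0.055] now 434 [0.407 0.048 0.084]
side [0.71, 0.13] side0.npz 278 [0.709 0.116 0.074]
side [0.71, 0.13] now 277 [0.709 0.113 0.075]
side [0.722, -0.07] side0.npz 356 [ 0.723 -0.075  0.074]
side [0.722, -0.07] now 353 [ 0.722 -0.078  0.074]
scene canister bottom z 0.194
scene [0.565, 0.003] scene0.npz 319 [ 0.578 -0.003  0.109]
scene [0.565, 0.003] now 320 [ 0.578 -0.003  0.108]
scene [0.58, -0.121] scene0.npz 336 [ 0.595 -0.123  0.111]
scene [0.58, -0.121] now 338 [ 0.595 -0.124  0.109]
scene [0.408, 0.055] scene0.npz 263 [0.406 0.056 0.085]
scene [0.408, 0.055] now 268 [0.407 0.056 0.085]
scene [0.71, 0.13] scene0.npz 240 [0.71  0.117 0.076]
scene [0.71, 0.13] now 240 [0.71  0.118 0.076]
scene [0.722, -0.07] scene0.npz 260 [ 0.725 -0.078  0.077]
scene [0.722, -0.07] now 263 [ 0.724 -0.078  0.077]
```

View pics/f.png

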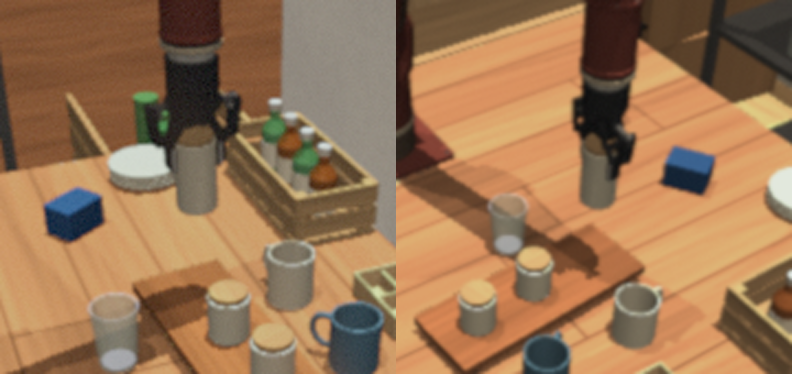

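The canister hangs upright, about 15 cm clear, and the bystanders haven't moved. One level check on the lid plane, then I'll hand in.

```bash
python3 - <<'E'
from h import *
s=snapshot("wrist")
try: lid(s,.29,np.array([.563,.133]))
except Exception as x: print(x)
for n in("side","scene"):
    P=cloud(dict(np.load(n+"4.npz")))
    m=(np.hypot(P[...,0]-.563,P[...,1]-.133)<.036)&(P[...,2]>.197)&(P[...,2]<.245);Q=P[m]
    from scipy.optimize import least_squares
    # axis x=a+b*z, y=c+d*z, radius .031
    f=lambda p:np.hypot(Q[:,0]-p[0]-p[1]*(Q[:,2]-.22),Q[:,1]-p[2]-p[3]*(Q[:,2]-.22))-.031
    print(n,len(Q),least_squares(f,[.563,0,.133,0],loss="soft_l1",f_scale=.002).x.round(3))
b=sense();print(b["t"],b["finger_gap"],b["force"].round(1))
E
```

```text
px 10891 ell [253.1 287. ] [ 97.7 152. ] mean [0.5615 0.1468 0.308 ] circ [0.5617 0.1366 0.0292] plane grad [ 0.009 -0.034] z@c0 0.3085 tilt 0.036 dir -1.303 rms 0.0009
side 253 [ 0.565 -0.008  0.135  0.004]
scene 171 [ 0.563 -0.012  0.134  0.005]
17.625 0.061955096673915674 [-0.8  0.1 -3.2]
```

The wall fits say level, but the close oblique lid view says 0.036. I'll calibrate the wall fit against the pictures of it standing.

```bash
python3 - <<'E'
from h import *
from scipy.optimize import least_squares
def fit(n,z0,z1,P=None):
    P=P if P is not None else cloud(dict(np.load(n+".npz"))); zm=(z0+z1)/2
    m=(np.hypot(P[...,0]-.564,P[...,1]-.133)<.037)&(P[...,2]>z0)&(P[...,2]<z1);Q=P[m]
    f=lambda p:np.hypot(Q[:,0]-p[0]-p[1]*(Q[:,2]-zm),Q[:,1]-p[2]-p[3]*(Q[:,2]-zm))-.031
    return len(Q),least_squares(f,[.563,0,.133,0],loss="soft_l1",f_scale=.002).x.round(3)
print("standing",fit("side2",.05,.095),fit("scene2",.05,.095),fit("side2",.05,.14),fit("scene2",.05,.14))
print("now",fit("side4",.2,.245),fit("scene4",.2,.245))
for n in("side","scene"): 
    for i in range(3): print(n,fit(n,.197,.25,cloud(snapshot(n))))
s=snapshot("wrist");P=fcloud(s);hsv=cv2.cvtColor(s["img"],cv2.COLOR_RGB2HSV)
m=(P[...,2]>.30)&(P[...,2]<.32)&(np.hypot(P[...,0]-.562,P[...,1]-.1366)<.025)&(hsv[...,1]>90)
Q=P[m];print(len(Q),Q.min(0),Q.max(0))
for a in np.arange(.11,.165,.01):
    k=abs(Q[:,1]-a)<.005; print(a.round(3),k.sum(),np.median(Q[k][:,2]).round(4) if k.any() else "")
cv2.imwrite("pics/w5.png",s["img"][...,::-1])
E
```

```text
standing (182, array([ 0.566,  0.021,  0.136, -0.021])) (134, array([ 0.565, -0.011,  0.134, -0.002])) (395, array([ 0.566,  0.01 ,  0.136, -0.008])) (276, array([ 0.564, -0.008,  0.134,  0.005]))
now (232, array([0.565, 0.003, 0.135, 0.006])) (165, array([ 0.563, -0.012,  0.134,  0.005]))
side (277, array([ 0.565,  0.011,  0.136, -0.005]))
side (277, array([ 0.565, -0.006,  0.135,  0.008]))
side (282, array([ 0.565, -0.005,  0.135, -0.009]))
scene (190, array([0.564, 0.003, 0.134, 0.016]))
scene (193, array([ 0.563, -0.013,  0.134, -0.002]))
scene (189, array([ 0.563, -0.008,  0.134, -0.008]))
9409 [0.53719932 0.12646973 0.30000156] [0.58669464 0.16159737 0.31982809]
0.11 0 
0.12 0 
0.13 1278 0.3081
0.14 3144 0.3082
0.15 3173 0.3082
0.16 1814 0.3079
```

View pics/w5.png

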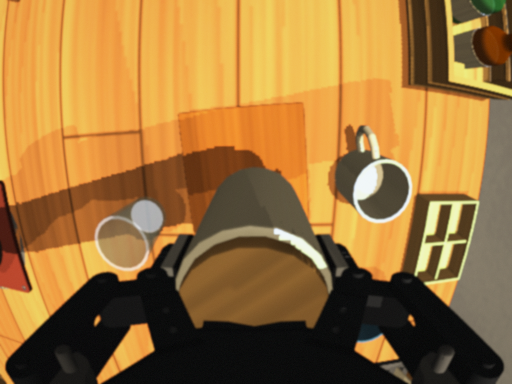

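The lid's height is flat from slice to slice (0.3079–0.3082), so the 0.036 came from gripper pixels in the mask. With the lid top at 0.308 the underside is at 0.190, which is 15 cm clear.

```bash
python3 -c "
from rig import *
print(sense()['t'],sense()['finger_gap']);hand_in()"
```

```text
17.975 0.06220787414423606
the job is handed in; nothing more can be done
```

I pressed the lid level with the closed fingertips while the canister stood on the riser. I then gripped the canister at 50 N, lifted it 15 cm, and handed in at about 18 s with it still held there.

- **Lid:** it moved at about 5 N and met its stop, where I pressed to about 26 N. Its tilt went from 0.16 to 0.003 rad, measured from above before the grasp.
- **Hold:** the final lid top is at 0.308 m, which puts the underside about 0.150 m above the riser. The finger gap is about 62 mm and the arm is still. Repeated fits to the canister wall show it upright within about 0.01 to 0.02 rad, which is the noise of the measurement.
- **Bystanders:** the two short canisters, both mugs and the tumbler measure the same as at the start, within about 3 mm. I did not re-measure the tin and bowl, but the arm did not work near them.
- **Checks that disagreed:**
  - One close-up fit of the lid gave 0.036 rad. Heights sliced across the visible part of the lid then came out flat to 0.3 mm, so I put that reading down to stray gripper pixels.
  - The wrist camera placed the canister a few millimetres further in y than the fixed cameras, so I used a value in between.

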